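# Level a rocking microscope stand

### The arm

A 6-joint arm with a two-finger parallel gripper is mounted at the origin on the work surface. World frame = base frame: x ahead of the robot, y to its left, z up, the work surface at z = 0. Lengths are in m, angles in degrees, forces in N, time in s.
With the tool pointing down it reaches from about 0.4 to 0.825 m from the base axis. Payload 7 kg.
Tool frame: the origin (TCP) lies midway between the tips of the shut fingers; the grasp point (between the pads) lies 19 mm behind it; z points along the fingers, y is the direction in which the jaws open and shut (so a half turn about z gives the same grasp; the last joint's range is limited). The gripper opens to 88 mm and grips with 3 to 60 N. Pads are 19 mm wide; open, the fingers measure 130 mm over their backs; the gripper's body (78 mm by 193 mm) begins 47 mm behind the grasp point.
Start: joints at [86.465, 20.546, 0.682, 0, -70.136, -16.507], TCP at [0.231, 0.634, 0.227] pointing down, gripper open.
Joint ranges: [-176.03, 176.03], [-82.01, 121.73], [-58.28, 71.71], [-173.87, 95.51], [-174.79, -0.11], [-173.66, 173.66]. Speed limits (degrees/s): [136.94, 136.94, 172.46, 180, 180, 180].

### API

Orientations are given as [roll, pitch, yaw] about the fixed x, y, z axes, in that order (R = Rz(yaw) Ry(pitch) Rx(roll)).
In Python, from plant import ctrl gives the robot as it stands.
- The arm moves only by the tool jog_arm, never from a script. Its argument "deltas" is a list of rows, each a list of 2 entries, a list of its own where there are three numbers: the shift along the tool's x, y, z in m, then the turn about the tool's z in degrees. A call has 1 to 20 rows; each row is the pose to reach, as a shift and turn from the pose commanded when the call began, along the tool's axes at that moment; what a row does not reach only later rows make up. A row lasts 1/10 s, in which the tool goes at most 50 mm and 8.59 degrees, less where a joint would pass 70% of its speed; a pose out of reach is approached as far as the arm can. A call with a gripper value outside its range is refused whole. "jaw" is the closure, from -1 (fully open) to 1 (shut), set as the call begins (left out, the last holds). The fingers move at their own pace and stop on an object; the grip force is fixed at half the most. Time passes only in rows, so rows that repeat a pose let the fingers close. It gives the time, the measured TCP pose, the force and the opening at its end, in the units of the state.
- ctrl.get_obs(): the state, without advancing time (a new reading comes with each control period).
- ctrl.snapshot(name): name is "side" or "top" or "wrist"; returns the picture (384x512x3 uint8, red, green, blue); there is no depth.
- ctrl.camera_params(name): a dict with "camera_matrix" (3x3 intrinsics, pixels), "position" and "rotation" of the camera in the world. Camera axes: x right, y down, z forward; pixel columns grow to the right and rows downward; lengths in m; the calibration is good to about 2 mm. A picture is of the moment at which its call begins: read the wrist's pose just before it. camera_params takes no time and is no camera call; for the wrist camera it gives the pose at the moment of the call.
- ctrl.close_job(): hands the job in, once; it reports no verdict.
Trained networks look in the newest picture that a camera, given by its name, has taken for a name from the list of things; names that differ only in an ending like _2 or _b are one class to them, and where a whole thing is asked for, a point or a joint stands for the part that bears it (a point fixed in the world has none). Each returns a list of dicts, best first, with "conf" (0 to 1); they miss things now and then, are a little off and sometimes report something else, mostly with a low value. They report only what shows in the picture. A call takes as long as a camera call.
- ctrl.boxes_of(query, camera): "bbox" ([left, top, width, height] as shares, 0 to 1, of the picture: columns of its width, rows of its height, round what is visible of it).
- ctrl.cut_out(query, camera): "mask" (384x512 bool, what is visible of it) and "bbox" ([left, top, width, height] as shares, 0 to 1, of the picture: columns of its width, rows of its height, round what is visible of it).
The state is a dict: "clock": time; "joint_pos": joint angles; "qvel": joint speeds; "tau": joint torques, N m; "tool_pos": TCP position; "orientation": TCP orientation; "force": force on the tool from outside, world axes, zero at the start; "moment": the same for the moment, N m; "opening": finger opening in m.
Only numpy, scipy, OpenCV 4.12 (cv2) and the standard library are available. Lean on these libraries where they do the work, as an engineer would, in place of code of your own. Each camera call takes 0.05 s, during which the arm holds its last target. There are 200 camera calls.

### The job

The microscope stand rocks because its front feet stand on two mats of different thickness. Wind the two front levelling screws down until the plate is level and all four feet carry their share of the weight, so that the stand no longer rocks when a front corner is pressed lightly, then let go of it. Work gently: do not shove the stand or lean on it, and leave the other things on the bench alone.

Things in the scene. Friction and masses are not known exactly. Their poses are not given: they have to be found in the camera images.
- stand: microscope stand, 1.4 to 1.9 kg: aluminium plate 240 x 200 x 8, top 28 mm above the origin (under the plate's centre, level with the rear feet's undersides). x points front to rear (away from the robot within 0.3 rad), y left, z up out of the plate. Column 16 mm thick, 265 high, at x +92 mm; microscope 36 mm thick at x +35, from 135 mm up. Starts tipped down at the front, one front foot hanging
- stand_plate (a point): centre of the plate's top, axes as the stand's. At first one front foot carries about 7 N and the other, the one over the lower mat, hangs 0.5 to 4 mm clear of it; pressing about 2 N on that corner (knob or plate) makes it dip, and 4 N seats that foot on its mat. The rubber feet give about 0.05 mm per N. No foot should ever bear more than 20 N
- knob_left_grip (a point): middle of the knurled black knob (31 mm across, 20 high, upright) of the left front levelling screw, at x -104, y +80 mm of the stand, 57 up when fully wound up. Clockwise from above winds screw, knob and foot down 8 mm a turn; once the foot bears, the plate rises instead. Starts 0 to 0.3 rad from its upper stop, where its axes match the stand's (they turn with it); travel 8.5 rad; 0.05 N m
- foot_left: rubber foot, 25 mm across, under the left front screw; origin in the middle of its underside, 7 mm above the stand's origin level when fully wound up. It stands on or hangs over one of two bench mats whose tops lie 1.0 to 4.7 mm above the bench; which is lower, and the heights, are not measured
- rear_foot_left: fixed rubber foot, 25 mm across, under the left rear corner, at x +96, y +80 mm of the stand; origin in the middle of its underside, on the bare bench at height 0
- knob_right_grip (a point): middle of the knurled black knob (31 mm across, 20 high, upright) of the right front levelling screw, at x -104, y -80 mm of the stand, 57 up when fully wound up. Clockwise from above winds screw, knob and foot down 8 mm a turn; once the foot bears, the plate rises instead. Starts 0 to 0.3 rad from its upper stop, where its axes match the stand's (they turn with it); travel 8.5 rad; 0.05 N m
- foot_right: rubber foot, 25 mm across, under the right front screw; origin in the middle of its underside, 7 mm above the stand's origin level when fully wound up. It stands on or hangs over one of two bench mats whose tops lie 1.0 to 4.7 mm above the bench; which is lower, and the heights, are not measured
- rear_foot_right: fixed rubber foot, 25 mm across, under the right rear corner, at x +96, y -80 mm of the stand; origin in the middle of its underside, on the bare bench at height 0
- screwdriver_case: bystander: black box 130 x 82 x 34 mm left of the stand; origin under its middle
- flux_jar: bystander: small amber jar 40 mm across, 48 mm high, right of the stand; origin under its middle
- flux_syringe: bystander: syringe about 140 mm long, 24 mm high, lying right of the stand; origin under its middle

How it is judged:
By the outcome, as a careful person would: the job done as asked, in the order asked, and still so for the second after the job is handed in, with the robot touching nothing.
It also fails if it takes over 72 s, if anything falls off the work surface, if the arm or the gripper's body presses on something with over 40 N, if the wrist force passes 120 N, or if a joint passes its speed limit or range.

## Working session

There is one attempt and no reset: what is moved stays moved. The work goes in short steps, Python scripts to look and compute and a tool call to move; the robot and the scene stay as the last step left them, time stands still between calls to the robot, and variables do not carry over. Pictures are saved under pics/ and viewed, and the job is handed in when it is done.

Besides the shell and the picture viewer there is one more tool, called after "Emit:" by a JSON object that holds its "op" and its "data". jog_arm: Moves the arm, as the interface text tells. Its arguments: {"type":"object","properties":{"deltas":{"type":"array","items":{"type":"array"}},"jaw":{"type":"number"}},"required":["deltas"]}

```bash
mkdir -p pics; ls; python3 - <<'E'
from plant import ctrl
import cv2
o=ctrl.get_obs();print(o)
for c in ("side","top","wrist"):
    im=ctrl.snapshot(c);cv2.imwrite(f"pics/{c}0.png",im[:,:,::-1])
    p=ctrl.camera_params(c);print(c,p)
    for q in ("knob_left_grip","stand","foot_left","rear_foot_left"):
        for d in ctrl.boxes_of(q,c)[:3]: print(q,round(d["conf"],2),[round(v*s,1) for v,s in zip(d["bbox"],(512,384,512,384))])
E
```

```text
pics
{'clock': 0.0, 'joint_pos': array([ 8.64657458e+01,  2.05925821e+01,  6.35867622e-01, -2.13510052e-02,
       -7.01394999e+01, -1.65078922e+01]), 'qvel': array([-0.07797015,  0.03023882,  0.03408881,  0.01187777,  0.00820292,
       -0.09757306]), 'tau': array([ 2.01142997e-03, -5.82726932e+01,  2.93052131e+01,  6.99669465e+00,
        7.07954750e-03, -1.52750772e-04]), 'tool_pos': array([0.23116877, 0.63365164, 0.22562181]), 'orientation': array([ 1.79902048e+02, -8.09774389e-03, -2.00494100e+01]), 'force': array([ 0.39793107,  0.02237293, -0.6614063 ]), 'moment': array([-0.04160665,  0.01112919,  0.03819171]), 'opening': 0.08762159793982624}
side {'camera_matrix': array([[403.77005794,   0.        , 256.93462078],
       [  0.        , 403.77005794, 195.42657601],
       [  0.        ,   0.        ,   1.        ]]), 'position': array([ 0.08178906, -0.46389368,  0.76887119]), 'rotation': array([-133.10595661,    0.4488598 ,  -48.90269954])}
knob_left_grip 0.58 [207.5, 230.5, 16.2, 12.9]
stand 0.58 [203.3, 134.6, 122.6, 152.4]
top {'camera_matrix': array([[399.3413271 ,   0.        , 257.74244913],
       [  0.        , 399.3413271 , 191.75814741],
       [  0.        ,   0.        ,   1.        ]]), 'position': array([0.53033031, 0.0212511 , 0.87004841]), 'rotation': array([-173.79253182,    0.40711557,  -90.50978427])}
knob_left_grip 0.71 [249.2, 249.5, 15.2, 19.2]
stand 0.92 [242.1, 130.7, 102.3, 135.1]
wrist {'camera_matrix': array([[303.37044509,   0.        , 250.01353674],
       [  0.        , 303.37044509, 189.27814539],
       [  0.        ,   0.        ,   1.        ]]), 'position': array([0.30921218, 0.60602976, 0.3840936 ]), 'rotation': array([ 1.62088370e+02, -5.97771875e-02, -1.10014489e+02])}
```

```bash
cat > h.py <<'E'
import numpy as np,cv2
from scipy.spatial.transform import Rotation as Ro
from plant import ctrl
def cam(c):
    p=ctrl.camera_params(c);return p["camera_matrix"],np.array(p["position"]),Ro.from_euler("xyz",p["rotation"],degrees=True).as_matrix()
def at(c,u,v,z,P=None):
    K,p,R=P or cam(c);d=R@np.linalg.solve(K,[u,v,1.]);return p+d*(z-p[2])/d[2]
def proj(c,X,P=None):
    K,p,R=P or cam(c);q=K@(R.T@(np.atleast_2d(X)-p).T);return (q[:2]/q[2]).T
def boxes(q,c): return [(round(d["conf"],2),np.array(d["bbox"])*[512,384,512,384]) for d in ctrl.boxes_of(q,c)]
E
python3 - <<'E'
from h import *
for c in ("top","side"):
    for q in ("knob_left_grip","knob_right_grip"):
        for f,b in boxes(q,c):
            print(c,q,f,b.round(1),at(c,b[0]+b[2]/2,b[1]+b[3]/2,.057).round(3))
a=cv2.imread("pics/top0.png");b=cv2.imread("pics/side0.png")
cv2.imwrite("pics/t.png",cv2.resize(a[100:300,170:430],(780,600),interpolation=2))
cv2.imwrite("pics/s.png",cv2.resize(b[120:320,150:410],(780,600),interpolation=2))
E
```

```text
top knob_left_grip 0.71 [249.2 249.5  15.2  19.2] [0.483 0.029 0.057]
side knob_left_grip 0.58 [207.5 230.5  16.2  12.9] [0.482 0.02  0.057]
side knob_right_grip 0.69 [262.6 260.7  15.5  16.3] [ 0.495 -0.134  0.057]
```

View pics/t.png

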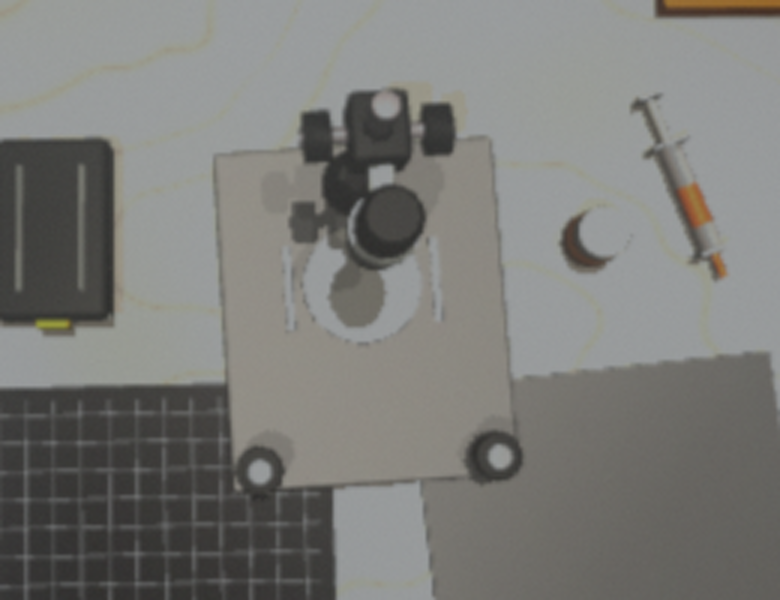

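View pics/s.png

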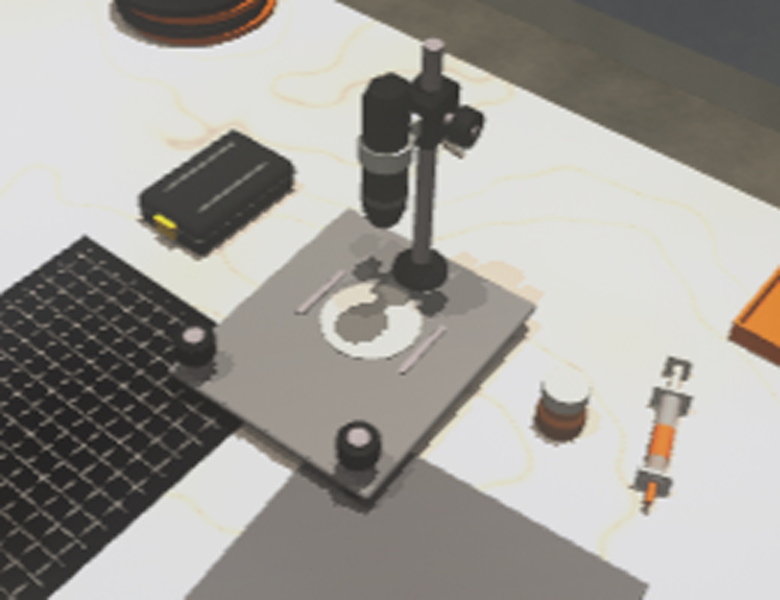

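Emit:
{"op": "jog_arm", "data": {"deltas": [[[0.03, 0.032, 0.002], 4.7], [[0.06, 0.064, 0.004], 9.4], [[0.09, 0.097, 0.006], 14], [[0.12, 0.13, 0.008], 18.7], [[0.15, 0.162, 0.01], 23.4], [[0.18, 0.194, 0.012], 28], [[0.21, 0.226, 0.014], 32.7], [[0.24, 0.26, 0.016], 37.4], [[0.27, 0.292, 0.018], 42], [[0.3, 0.325, 0.02], 46.7], [[0.33, 0.357, 0.022], 51.4], [[0.36, 0.39, 0.024], 56], [[0.39, 0.422, 0.026], 60.7], [[0.42, 0.454, 0.028], 65.4], [[0.445, 0.484, 0.03], 70], [[0.445, 0.484, 0.03], 70], [[0.445, 0.484, 0.03], 70]], "jaw": 0.1}}

```text
clock: 2.65
tool_pos: [0.4836, 0.026, 0.1965]
orientation: [180.0, -0.0, -90.2]
force: [-0.1, -0.6, 0.5]
opening: 0.0395
```

```bash
cat > look.py <<'E'
import sys
from h import *
n=sys.argv[1]
o=ctrl.get_obs();P=cam("wrist");im=ctrl.snapshot("wrist")
cv2.imwrite(f"pics/{n}.png",cv2.resize(im[:,:,::-1],(800,600)))
print("t",o["clock"],"tcp",o["tool_pos"].round(4),o["orientation"].round(2),"F",o["force"].round(2),"M",o["moment"].round(3),"op",round(o["opening"],4),"q6",o["joint_pos"][5].round(1))
for q in ("knob_left_grip","knob_right_grip"):
    for f,b in boxes(q,"wrist"): print(q,f,b.round(1),at("wrist",b[0]+b[2]/2,b[1]+b[3]/2,.057,P).round(4))
E
python3 look.py w1
```

```text
t 2.65 tcp [0.4836 0.026  0.1965] [179.99  -0.   -90.16] F [-0.08 -0.59  0.53] M [ 0.105 -0.045  0.022] op 0.0395 q6 -26.6
knob_left_grip 0.65 [229.8 164.5  34.7  35. ] [0.4855 0.0307 0.057 ]
knob_right_grip 0.59 [215.4   0.4  41.1  23.9] [ 0.4944 -0.1225  0.057 ]
```

View pics/w1.png

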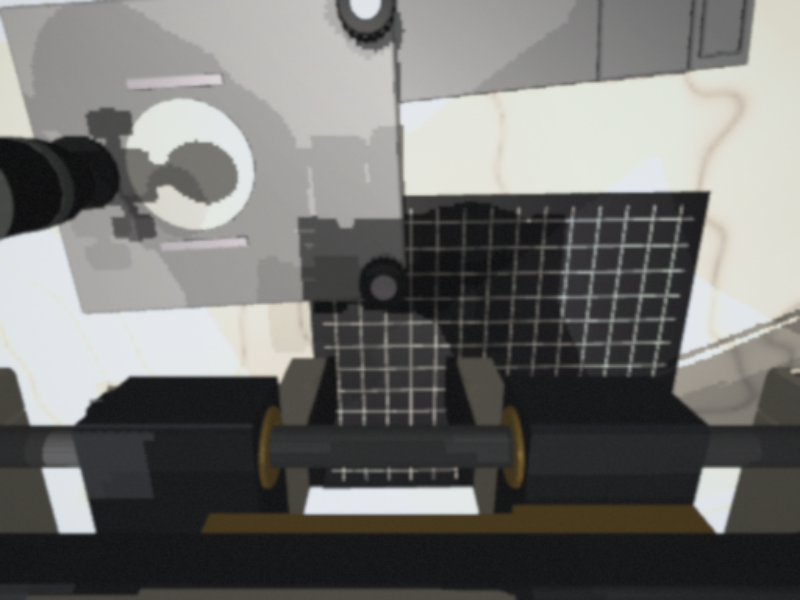

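```bash
python3 - <<'E'
from h import *
print("top L",at("top",256.7,256.7,.064).round(4),"R",at("top",335.7,251.7,.064).round(4))
print("side L",at("side",150+195/3,120+335/3,.064).round(4),"R",at("side",150+358/3,120+437/3,.064).round(4))
print("wr L",at("wrist",383*.64,285*.64,.064).round(4),"R",at("wrist",366*.64,4*.64,.064).round(4))
o=ctrl.get_obs();print(proj("wrist",[o["tool_pos"],o["tool_pos"]+[0,0,.019],o["tool_pos"]-[0,0,.1]])/.64)
E
```

```text
top L [0.4877 0.0294 0.064 ] R [ 0.4963 -0.1283  0.064 ]
side L [0.4887 0.0283 0.064 ] R [ 0.4963 -0.1305  0.064 ]
wr L [0.4873 0.0309 0.064 ] R [ 0.4959 -0.1265  0.064 ]
[[387.99569488 379.12231289]
 [387.67880896 406.26958197]
 [388.96557658 296.03360949]]
```

```bash
python3 - <<'E'
from h import *
for c in [(335,540),(425,540),(380,540),(240,540),(520,540),(380,490)]: print(c,at("top",170+c[0]/3,100+c[1]/3,.0).round(4))
E
```

```text
(335, 540) [ 0.4346 -0.0229  0.    ]
(425, 540) [ 0.4341 -0.087   0.    ]
(380, 540) [ 0.4344 -0.055   0.    ]
(240, 540) [0.4352 0.0449 0.    ]
(520, 540) [ 0.4336 -0.1546  0.    ]
(380, 490) [ 0.4695 -0.0556  0.    ]
```

Emit:
{"op": "jog_arm", "data": {"deltas": [[[0.008, 0.006, 0.005], 8.2], [[0.016, 0.012, 0.01], 16.4], [[0.024, 0.018, 0.02], 24.6], [[0.032, 0.025, 0.03], 32.8], [[0.04, 0.032, 0.04], 41], [[0.05, 0.04, 0.055], 49.2], [[0.06, 0.048, 0.07], 57.4], [[0.07, 0.056, 0.09], 65.6], [[0.08, 0.064, 0.11], 73.8], [[0.081, 0.064, 0.13], 82], [[0.081, 0.064, 0.155], 89.8], [[0.081, 0.064, 0.175], 89.8], [[0.081, 0.064, 0.185], 89.8], [[0.081, 0.064, 0.19], 89.8], [[0.081, 0.064, 0.19], 89.8], [[0.081, 0.064, 0.19], 89.8]], "jaw": 1}}

```text
clock: 4.4
tool_pos: [0.4201, -0.0536, 0.0072]
orientation: [180.0, 0.1, -179.8]
force: [1.0, -0.8, 0.1]
opening: 0.0006
```

Emit:
{"op": "jog_arm", "data": {"deltas": [[[0, 0, 0.003], 0], [[0, 0, 0.006], 0], [[0, 0, 0.006], 0], [[0, 0, 0.006], 0]]}}

```text
clock: 4.8
tool_pos: [0.4195, -0.0541, 0.0006]
orientation: [-180.0, 0.0, -179.8]
force: [0.2, -0.7, 0.2]
opening: 0.0004
```

Emit:
{"op": "jog_arm", "data": {"deltas": [[[0, 0, 0.001], 0], [[0, 0, 0.001], 0], [[0, 0, 0.001], 0]]}}

```text
clock: 5.1
tool_pos: [0.4196, -0.0541, 0.0002]
orientation: [-180.0, 0.0, -179.8]
force: [-4.2, 1.4, 12.7]
opening: 0.0005
```

Emit:
{"op": "jog_arm", "data": {"deltas": [[[0, 0, 0.0005], 0], [[0, 0, 0.0005], 0], [[0, 0, 0.0005], 0]]}}

```text
clock: 5.4
tool_pos: [0.4196, -0.0541, 0.0002]
orientation: [-180.0, 0.0, -179.8]
force: [-5.7, 1.8, 20.8]
opening: 0.0005
```

Emit:
{"op": "jog_arm", "data": {"deltas": [[[0, 0, -0.005], 0], [[0, 0, -0.01], 0], [[0, 0.04, -0.01], 0], [[0, 0.074, -0.01], 0], [[0, 0.074, -0.006], 0], [[0, 0.074, -0.0042], 0], [[0, 0.074, -0.0036], 0], [[0, 0.074, -0.0036], 0], [[0, 0.074, -0.0036], 0]]}}

```text
clock: 6.3
tool_pos: [0.4191, 0.0193, 0.0026]
orientation: [-180.0, -0.0, -179.9]
force: [-0.1, 0.3, -0.3]
opening: 0.0003
```

Emit:
{"op": "jog_arm", "data": {"deltas": [[[0, 0, 0.0005], 0], [[0, 0, 0.001], 0], [[0, 0, 0.001], 0]]}}

```text
clock: 6.6
tool_pos: [0.4193, 0.0197, 0.0017]
orientation: [-180.0, -0.0, -179.9]
force: [0.3, -0.3, 0.7]
opening: 0.0007
```

Emit:
{"op": "jog_arm", "data": {"deltas": [[[0, 0, 0.0005], 0], [[0, 0, 0.0008], 0], [[0, 0, 0.0008], 0]]}}

```text
clock: 6.9
tool_pos: [0.4193, 0.0198, 0.0016]
orientation: [-180.0, 0.0, -179.8]
force: [-3.7, -2.3, 16.9]
opening: 0.0005
```

Emit:
{"op": "jog_arm", "data": {"deltas": [[[0, 0, -0.005], 0], [[0, 0, -0.01], 0], [[0, -0.04, -0.01], 0], [[0, -0.09, -0.01], 0], [[0, -0.13, -0.01], 0], [[0, -0.145, -0.008], 0], [[0, -0.145, -0.004], 0], [[0, -0.145, -0.003], 0], [[0, -0.145, -0.003], 0], [[0, -0.145, -0.003], 0]]}}

```text
clock: 7.9
tool_pos: [0.4198, -0.1254, 0.0046]
orientation: [-179.9, 0.0, -179.8]
force: [-1.4, -8.3, 13.2]
opening: 0.0006
```

Emit:
{"op": "jog_arm", "data": {"deltas": [[[0, 0, -0.03], 0], [[0, 0, -0.07], 0], [[-0.02, 0, -0.1], 0], [[-0.06, -0.003, -0.1], 0], [[-0.0765, -0.003, -0.09], 0], [[-0.0765, -0.003, -0.085], 0], [[-0.0765, -0.003, -0.085], 0], [[-0.0765, -0.003, -0.085], 0]], "jaw": 0}}

```text
clock: 8.7
tool_pos: [0.4951, -0.1274, 0.0885]
orientation: [-180.0, -0.1, -179.8]
force: [-0.4, -0.0, 1.2]
opening: 0.044
```

```bash
python3 look.py w2
```

```text
t 8.7 tcp [ 0.4951 -0.1274  0.0885] [-1.8000e+02 -8.0000e-02 -1.7981e+02] F [-0.43 -0.02  1.22] M [ 0.087 -0.194  0.004] op 0.044 q6 -97.4
knob_left_grip 0.79 [450.  185.   62.   52.9] [0.4864 0.028  0.057 ]
knob_right_grip 0.79 [221.4 195.5  52.1  53.5] [ 0.495  -0.1286  0.057 ]
```

View pics/w2.png

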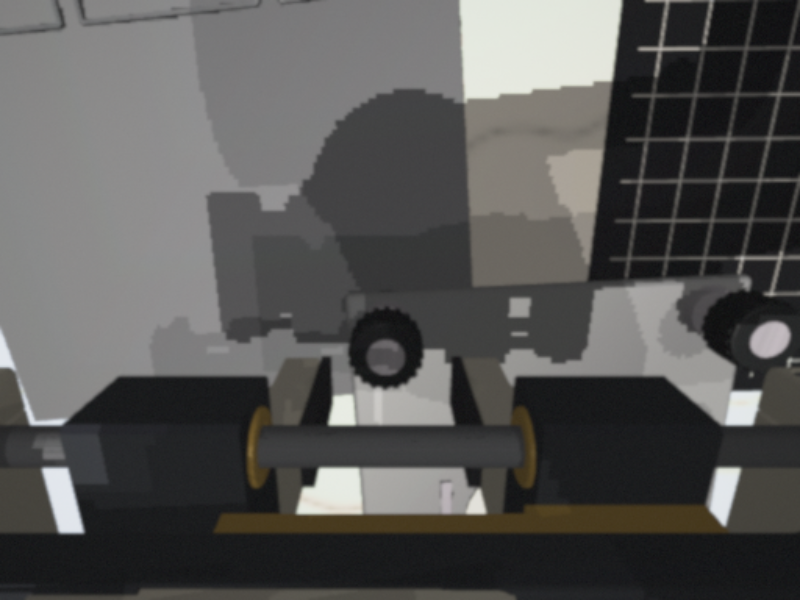

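Emit:
{"op": "jog_arm", "data": {"deltas": [[[-0.0003, -0.0013, 0], -8.5], [[-0.0003, -0.0013, 0], -17], [[-0.0003, -0.0013, 0], -25.5], [[-0.0003, -0.0013, 0], -34], [[-0.0003, -0.0013, 0], -42.5], [[-0.0003, -0.0013, 0], -51], [[-0.0003, -0.0013, 0], -59.5], [[-0.0003, -0.0013, 0], -68], [[-0.0003, -0.0013, 0], -76.5], [[-0.0003, -0.0013, 0], -85], [[-0.0003, -0.0013, 0], -90], [[-0.0003, -0.0013, 0], -90], [[-0.0003, -0.0013, 0], -90]]}}

```text
clock: 10.15
tool_pos: [0.4963, -0.1291, 0.0892]
orientation: [-180.0, 0.0, -90.0]
force: [-0.5, 0.0, -0.2]
opening: 0.044
```

```bash
python3 look.py w3; python3 -c "
from h import *
print(ctrl.get_obs()['joint_pos'].round(1)); o=ctrl.get_obs();print(proj('wrist',[o['tool_pos'],o['tool_pos']-[0,0,.025]])/.64)"
```

```text
t 10.15 tcp [ 0.4963 -0.1291  0.0892] [-179.97    0.    -90.  ] F [-0.54  0.03 -0.22] M [ 0.068 -0.04   0.006] op 0.044 q6 -7.4
knob_right_grip 0.89 [225.7 192.   47.4  48.2] [ 0.4958 -0.1321  0.057 ]
[  7.4  13.2 -30.    0.  -46.8  -7.3]
[[387.9424788  379.10075773]
 [388.26752724 350.90303784]]
```

View pics/w3.png

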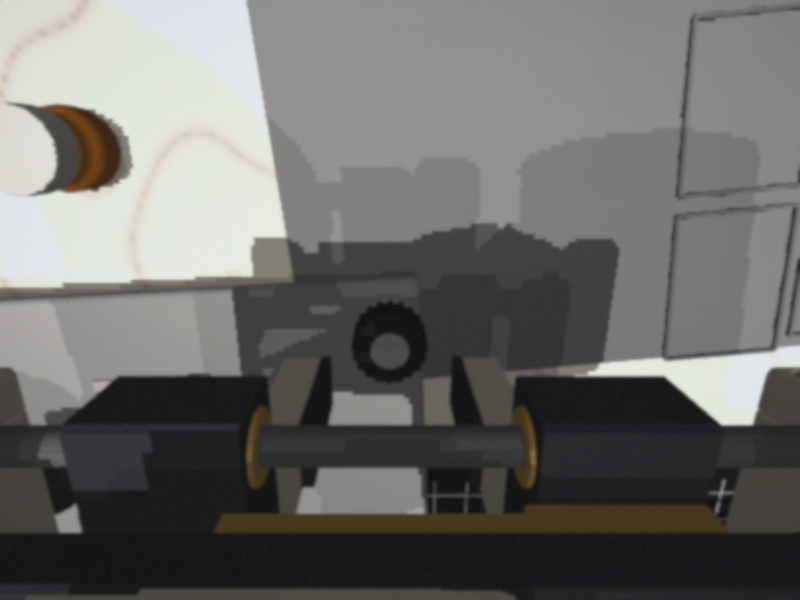

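Emit:
{"op": "jog_arm", "data": {"deltas": [[[0, 0, 0.02], 0], [[0, 0, 0.04], 0], [[0, 0, 0.051], 0], [[0, 0, 0.051], 0], [[0, 0, 0.051], 0]]}}

```text
clock: 10.8
tool_pos: [0.4967, -0.1292, 0.0381]
orientation: [180.0, -0.0, -89.8]
force: [-0.5, 0.4, 0.0]
opening: 0.0437
```

Emit:
{"op": "jog_arm", "data": {"deltas": [[[0, 0, 0], 0], [[0, 0, 0], 0], [[0, 0, 0], 0]], "jaw": 0.26}}

```text
clock: 11.1
tool_pos: [0.4968, -0.1291, 0.0385]
orientation: [-179.9, 0.0, -89.8]
force: [-0.4, -0.2, 0.6]
opening: 0.0333
```

Emit:
{"op": "jog_arm", "data": {"deltas": [[[0, 0, 0], 0], [[0, 0, 0], 0]], "jaw": 0.285}}

```text
clock: 11.3
tool_pos: [0.497, -0.1291, 0.0383]
orientation: [-179.9, 0.0, -89.8]
force: [1.0, 0.2, 0.6]
opening: 0.0317
```

Emit:
{"op": "jog_arm", "data": {"deltas": [[[0, 0, 0], 0], [[0, 0, 0], 0], [[0, 0, 0], 0]], "jaw": 0.33}}

```text
clock: 11.6
tool_pos: [0.4972, -0.1291, 0.0382]
orientation: [-179.9, -0.0, -89.8]
force: [1.8, -0.0, 3.0]
opening: 0.0303
```

Emit:
{"op": "jog_arm", "data": {"deltas": [[[0, -0.0003, 0], 8], [[0, -0.0003, -0.0001], 16], [[0, -0.0003, -0.0001], 24], [[0, -0.0003, -0.0001], 30], [[0, -0.0003, -0.0001], 30]]}}

```text
clock: 12.1
tool_pos: [0.4976, -0.1291, 0.0382]
orientation: [-179.9, 0.0, -119.9]
force: [2.9, -1.0, 1.1]
opening: 0.0303
```

```bash
python3 look.py w4
```

```text
t 12.1 tcp [ 0.4976 -0.1291  0.0382] [-1.7993e+02  4.0000e-02 -1.1991e+02] F [ 2.91 -1.04  1.05] M [-0.043 -1.326 -0.056] op 0.0303 q6 -37.3
knob_right_grip 0.96 [219.4 223.4  63.4  43.8] [ 0.4917 -0.136   0.057 ]
```

View pics/w4.png

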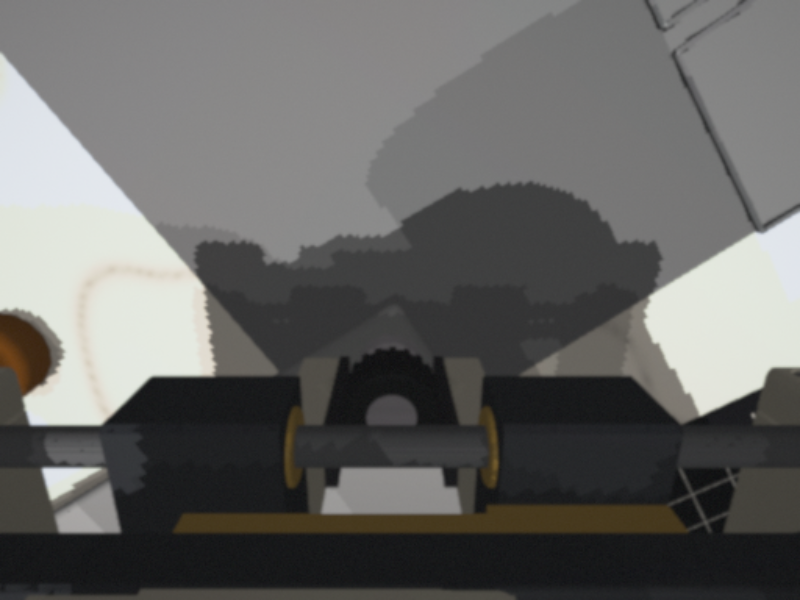

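Emit:
{"op": "jog_arm", "data": {"deltas": [[[-0.0002, -0.0003, 0], 8], [[-0.0002, -0.0003, 0], 16], [[-0.0002, -0.0004, 0], 24], [[-0.0003, -0.0004, 0], 32], [[-0.0003, -0.0005, 0], 40], [[-0.0003, -0.0005, 0], 40]]}}

```text
clock: 12.85
tool_pos: [0.4979, -0.1292, 0.0382]
orientation: [-180.0, 0.1, -159.8]
force: [4.6, -2.1, 0.4]
opening: 0.0302
```

Emit:
{"op": "jog_arm", "data": {"deltas": [[[-0.0005, -0.0004, 0], 8], [[-0.0006, -0.0004, 0], 16], [[-0.0007, -0.0004, 0], 24], [[-0.0008, -0.0004, 0], 32], [[-0.0008, -0.0004, 0], 38], [[-0.0008, -0.0004, 0], 38]]}}

```text
clock: 13.45
tool_pos: [0.4982, -0.1295, 0.0381]
orientation: [-180.0, 0.0, 162.4]
force: [2.7, -2.8, 2.8]
opening: 0.0303
```

Emit:
{"op": "jog_arm", "data": {"deltas": [[[-0.0008, -0.0004, 0], 0], [[-0.0008, -0.0004, 0], 0], [[0, 0, -0.02], 0], [[0, 0, -0.05], 0], [[0.01, 0.03, -0.06], -8.5], [[0.025, 0.07, -0.06], -17], [[0.04, 0.11, -0.06], -25.5], [[0.0571, 0.1497, -0.06], -34], [[0.0571, 0.1497, -0.06], -42.5], [[0.0571, 0.1497, -0.06], -51], [[0.0571, 0.1497, -0.06], -59.5], [[0.0571, 0.1497, -0.06], -68], [[0.0571, 0.1497, -0.06], -76.5], [[0.0571, 0.1497, -0.06], -85], [[0.0571, 0.1497, -0.06], -93.5], [[0.0571, 0.1497, -0.06], -102], [[0.0571, 0.1497, -0.055], -107.6], [[0.0571, 0.1497, -0.052], -107.6], [[0.0571, 0.1497, -0.052], -107.6]], "jaw": 0}}

```text
clock: 15.35
tool_pos: [0.4887, 0.0305, 0.0891]
orientation: [179.9, -0.0, -90.3]
force: [0.1, 0.0, -0.3]
opening: 0.0441
```

```bash
python3 look.py w5
```

```text
t 15.35 tcp [0.4887 0.0305 0.0891] [ 1.7987e+02 -4.0000e-02 -9.0340e+01] F [ 0.08  0.01 -0.29] M [ 0.06  -0.061 -0.011] op 0.0441 q6 -26.9
knob_left_grip 0.71 [225.7 196.3  50.4  48.9] [0.4871 0.0309 0.057 ]
```

View pics/w5.png

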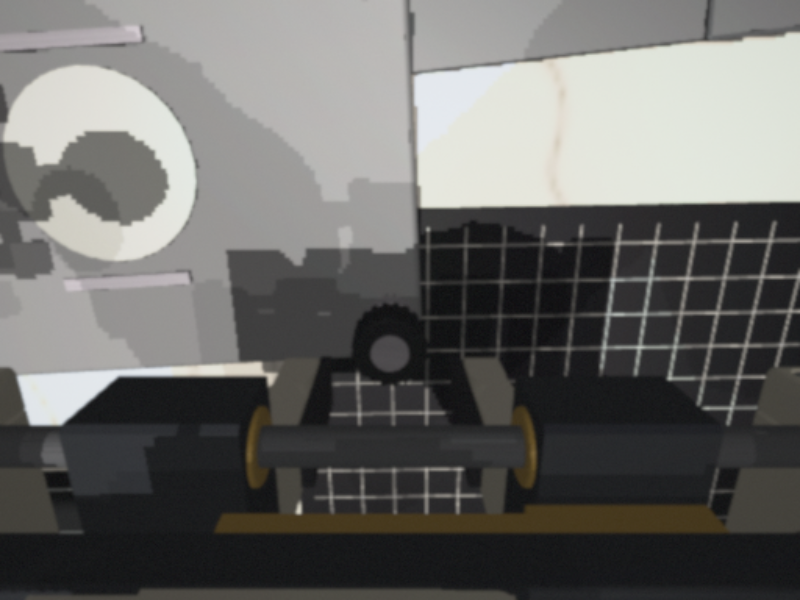

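Emit:
{"op": "jog_arm", "data": {"deltas": [[[0.0003, -0.0006, 0], -8.5], [[0.0003, -0.0006, 0], -17], [[0.0003, -0.0006, 0], -25.5], [[0.0003, -0.0006, 0], -34], [[0.0003, -0.0006, 0], -42.5], [[0.0003, -0.0006, 0], -51], [[0.0003, -0.0006, 0], -59.5], [[0.0003, -0.0006, 0], -68], [[0.0003, -0.0006, 0], -76.5], [[0.0003, -0.0006, 0], -85], [[0.0003, -0.0006, 0], -93.5], [[0.0003, -0.0006, 0], -102], [[0.0003, -0.0006, 0], -109.7], [[0.0003, -0.0006, 0.02], -109.7], [[0.0003, -0.0006, 0.04], -109.7], [[0.0003, -0.0006, 0.048], -109.7], [[0.0003, -0.0006, 0.048], -109.7], [[0.0003, -0.0006, 0.048], -109.7]]}}

```text
clock: 17.3
tool_pos: [0.4907, 0.0306, 0.0425]
orientation: [180.0, -0.0, 19.5]
force: [0.8, -0.3, -0.0]
opening: 0.044
```

Emit:
{"op": "jog_arm", "data": {"deltas": [[[0, 0, 0], 0], [[0, 0, 0], 0], [[0, 0, 0], 0]], "jaw": 0.27}}

```text
clock: 17.6
tool_pos: [0.4906, 0.0306, 0.0425]
orientation: [-180.0, -0.1, 19.5]
force: [0.0, 0.3, -0.1]
opening: 0.0321
```

```bash
python3 look.py w6
```

```text
t 17.6 tcp [0.4906 0.0306 0.0425] [-1.7999e+02 -6.0000e-02  1.9460e+01] F [ 0.    0.31 -0.12] M [-0.057  0.015 -0.037] op 0.0321 q6 82.9
knob_left_grip 0.62 [220.1 223.4  64.1  50.8] [0.4943 0.0315 0.057 ]
```

View pics/w6.png

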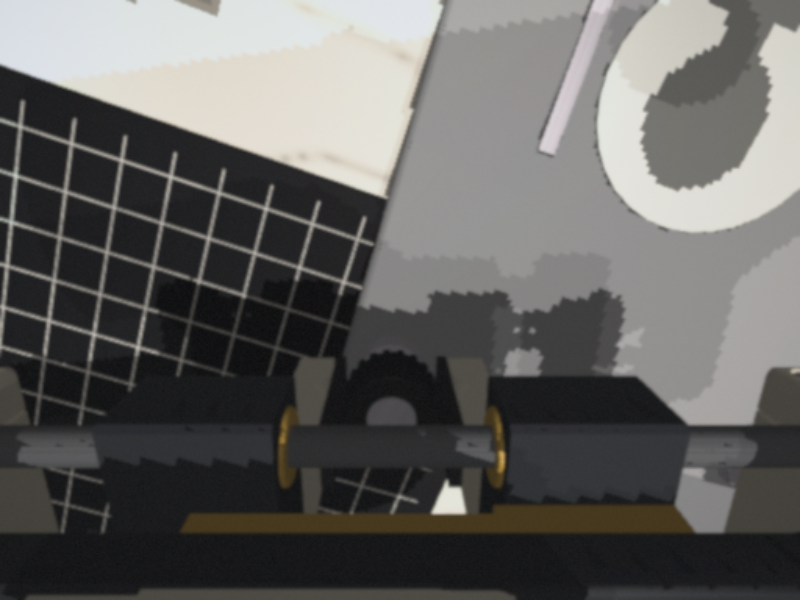

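Emit:
{"op": "jog_arm", "data": {"deltas": [[[0, 0, 0], 0], [[0, 0, 0], 0], [[0, 0, 0], 0]], "jaw": 0.33}}

```text
clock: 18.05
tool_pos: [0.4904, 0.0305, 0.042]
orientation: [180.0, -0.0, 19.5]
force: [0.6, -1.1, 0.6]
opening: 0.0302
```

Emit:
{"op": "jog_arm", "data": {"deltas": [[[0, 0, 0.0002], 8], [[0, 0, 0.0004], 16], [[0, 0, 0.0005], 24], [[0, 0, 0.0007], 32], [[0, 0, 0.0009], 40], [[0, 0, 0.0009], 40]]}}

```text
clock: 18.65
tool_pos: [0.4903, 0.03, 0.041]
orientation: [180.0, 0.0, -20.7]
force: [2.0, -4.9, -0.9]
opening: 0.03
```

Emit:
{"op": "jog_arm", "data": {"deltas": [[[0.0004, 0.0004, 0.0002], 8], [[0.0004, 0.0004, 0.0004], 16], [[0.0004, 0.0004, 0.0005], 24], [[0.0004, 0.0004, 0.0007], 32], [[0.0004, 0.0004, 0.0009], 40], [[0.0004, 0.0004, 0.0011], 48], [[0.0004, 0.0004, 0.0013], 56], [[0.0004, 0.0004, 0.0013], 56]]}}

```text
clock: 19.45
tool_pos: [0.4897, 0.0294, 0.0395]
orientation: [179.9, -0.0, -76.5]
force: [-2.0, -3.4, 1.4]
opening: 0.0303
```

Emit:
{"op": "jog_arm", "data": {"deltas": [[[0.0003, 0.0003, 0.0002], 8], [[0.0003, 0.0003, 0.0004], 16], [[0.0003, 0.0003, 0.0005], 24], [[0.0003, 0.0003, 0.0007], 32], [[0.0003, 0.0003, 0.0009], 40], [[0.0003, 0.0003, 0.0011], 48], [[0.0003, 0.0003, 0.0013], 56], [[0.0003, 0.0003, 0.0014], 64], [[0.0003, 0.0003, 0.0014], 64]]}}

```text
clock: 20.35
tool_pos: [0.4888, 0.0294, 0.038]
orientation: [179.9, -0.1, -140.4]
force: [-5.6, 0.3, 4.2]
opening: 0.03
```

Emit:
{"op": "jog_arm", "data": {"deltas": [[[0.0005, 0.0004, -0.0001], 8], [[0.0005, 0.0004, 0.0001], 16], [[0.0005, 0.0004, 0.0003], 24], [[0.0005, 0.0004, 0.0005], 32], [[0.0006, 0.0004, 0.0007], 40], [[0.0006, 0.0004, 0.0008], 48], [[0.0006, 0.0004, 0.0008], 48]]}}

```text
clock: 21.05
tool_pos: [0.4886, 0.03, 0.0374]
orientation: [180.0, -0.1, 171.6]
force: [-5.9, 3.1, 4.7]
opening: 0.0304
```

Emit:
{"op": "jog_arm", "data": {"deltas": [[[0, 0, 0], 0], [[0.0007, 0.0003, -0.0005], 0], [[0.0007, 0.0003, -0.0005], 0], [[0.0007, 0.0003, -0.0005], 0]], "jaw": 0.2}}

```text
clock: 21.45
tool_pos: [0.4892, 0.03, 0.0381]
orientation: [180.0, 0.0, 171.6]
force: [-0.3, -0.5, -0.2]
opening: 0.0352
```

Emit:
{"op": "jog_arm", "data": {"deltas": [[[0, 0, 0], 0], [[0, 0, 0], 0], [[0, 0, 0], 0]], "jaw": 0.33}}

```text
clock: 21.75
tool_pos: [0.4891, 0.0301, 0.0381]
orientation: [180.0, 0.0, 171.5]
force: [0.2, 1.0, 0.3]
opening: 0.0301
```

Emit:
{"op": "jog_arm", "data": {"deltas": [[[0, 0, 0.0002], 8], [[0, 0, 0.0004], 16], [[0, 0, 0.0005], 22], [[0, 0, 0.0005], 22]]}}

```text
clock: 22.15
tool_pos: [0.4893, 0.0301, 0.0378]
orientation: [180.0, 0.0, 149.4]
force: [-0.8, 1.8, 3.7]
opening: 0.03
```

Emit:
{"op": "jog_arm", "data": {"deltas": [[[0, 0, 0], 5], [[0, 0, 0], 10], [[0, 0, 0], 10]]}}

```text
clock: 22.45
tool_pos: [0.4893, 0.0301, 0.0378]
orientation: [180.0, 0.0, 139.6]
force: [0.2, 2.8, 3.8]
opening: 0.0299
```

Emit:
{"op": "jog_arm", "data": {"deltas": [[[0, 0, 0], 0], [[0, 0, 0], 0], [[0, 0, -0.02], 0], [[0, 0, -0.06], 0], [[0, 0, -0.06], 0]], "jaw": 0}}

```text
clock: 22.95
tool_pos: [0.4917, 0.0306, 0.1016]
orientation: [179.7, 0.2, 139.6]
force: [0.6, 0.3, 0.5]
opening: 0.0434
```

```bash
python3 look.py w7; python3 - <<'E'
from h import *
im=ctrl.snapshot("side");cv2.imwrite("pics/s7.png",cv2.resize(im[120:320,150:410,::-1],(780,600),interpolation=2))
E
```

```text
t 22.95 tcp [0.4917 0.0306 0.1016] [179.69   0.21 139.64] F [0.57 0.29 0.54] M [ 0.06 -0.26  0.04] op 0.0434 q6 -157.0
knob_left_grip 0.83 [226.4 185.5  44.9  49.4] [0.4884 0.0324 0.057 ]
```

View pics/s7.png

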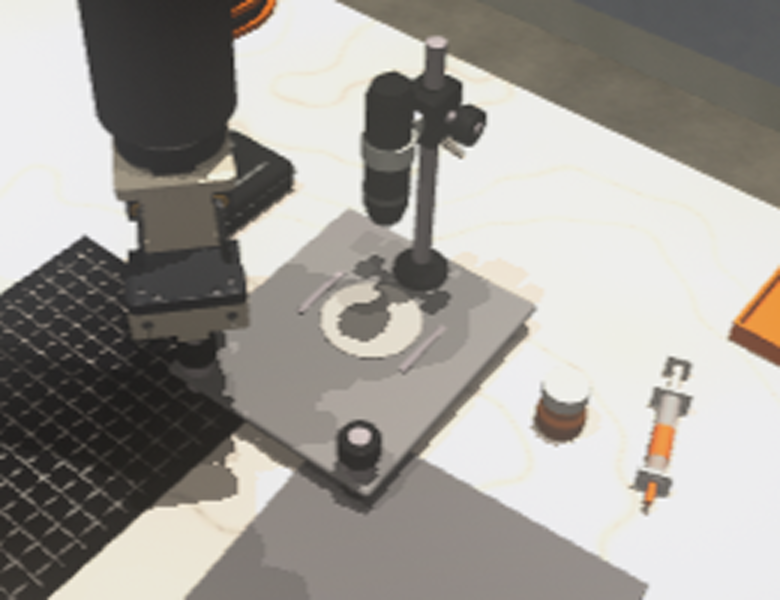

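View pics/w7.png

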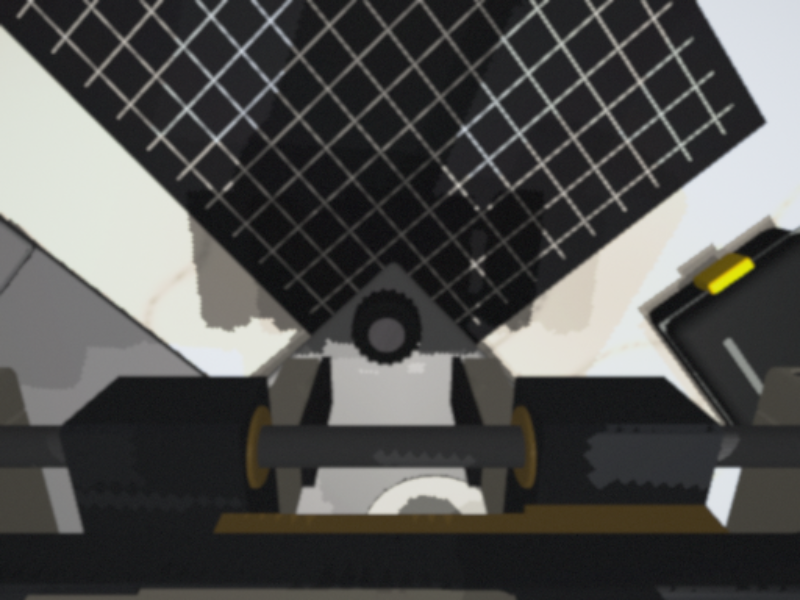

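Emit:
{"op": "jog_arm", "data": {"deltas": [[[-0.01, -0.01, 0], -8.5], [[-0.0303, -0.0263, 0], -17], [[-0.0303, -0.0263, 0.01], -25.5], [[-0.0303, -0.0263, 0.02], -34], [[-0.0303, -0.0263, 0.045], -43], [[-0.0303, -0.0263, 0.06], -43], [[-0.0303, -0.0263, 0.067], -43], [[-0.0303, -0.0263, 0.067], -43], [[-0.0303, -0.0263, 0.067], -43]], "jaw": 1}}

```text
clock: 24.05
tool_pos: [0.495, -0.0097, 0.0306]
orientation: [-180.0, -0.0, -177.6]
force: [1.0, 0.6, -0.0]
opening: 0.0003
```

Emit:
{"op": "jog_arm", "data": {"deltas": [[[0, 0, 0.001], 0], [[0, 0, 0.002], 0], [[0, 0, 0.002], 0], [[0, 0, 0.002], 0]]}}

```text
clock: 24.45
tool_pos: [0.495, -0.0097, 0.0288]
orientation: [180.0, 0.0, -177.5]
force: [0.4, 0.1, -0.3]
opening: 0.0004
```

Emit:
{"op": "jog_arm", "data": {"deltas": [[[0, 0, 0.0003], 0], [[0, 0, 0.0003], 0], [[0, 0, 0.0003], 0]]}}

```text
clock: 24.75
tool_pos: [0.495, -0.0097, 0.0283]
orientation: [180.0, 0.0, -177.5]
force: [-0.3, -0.3, -0.2]
opening: 0.0005
```

Emit:
{"op": "jog_arm", "data": {"deltas": [[[0, 0, 0.0003], 0], [[0, 0, 0.0003], 0], [[0, 0, 0.0003], 0]]}}

```text
clock: 25.05
tool_pos: [0.4949, -0.0098, 0.0281]
orientation: [-180.0, 0.0, -177.5]
force: [-0.7, 0.7, 2.7]
opening: 0.0004
```

Emit:
{"op": "jog_arm", "data": {"deltas": [[[0, 0, 0.0002], 0], [[0, 0, 0.0002], 0], [[0, 0, 0.0002], 0]]}}

```text
clock: 25.35
tool_pos: [0.495, -0.0098, 0.028]
orientation: [-180.0, 0.0, -177.5]
force: [-2.6, 0.5, 5.0]
opening: 0.0003
```

Emit:
{"op": "jog_arm", "data": {"deltas": [[[0, 0, -0.004], 0], [[0, -0.04, -0.005], 0], [[0.0009, -0.08, -0.005], 0], [[0.0009, -0.08, -0.003], 0], [[0.0009, -0.08, -0.0015], 0], [[0.0009, -0.08, -0.0006], 0], [[0.0009, -0.08, -0.0006], 0], [[0.0009, -0.08, -0.0006], 0]]}}

```text
clock: 26.15
tool_pos: [0.4976, -0.089, 0.0284]
orientation: [180.0, 0.0, -177.5]
force: [-0.2, -0.3, 0.2]
opening: 0.0003
```

Emit:
{"op": "jog_arm", "data": {"deltas": [[[0, 0, 0.0003], 0], [[0, 0, 0.0003], 0], [[0, 0, 0.0003], 0]]}}

```text
clock: 26.45
tool_pos: [0.4976, -0.0895, 0.0281]
orientation: [180.0, 0.0, -177.5]
force: [-0.0, 0.2, 0.8]
opening: 0.0004
```

Emit:
{"op": "jog_arm", "data": {"deltas": [[[0, 0, 0.0002], 0], [[0, 0, 0.0002], 0], [[0, 0, 0.0002], 0]]}}

```text
clock: 26.75
tool_pos: [0.4977, -0.0896, 0.0281]
orientation: [180.0, 0.0, -177.5]
force: [-1.3, 3.5, 2.6]
opening: 0.0004
```

Emit:
{"op": "jog_arm", "data": {"deltas": [[[0, 0, 0.0002], 0], [[0, 0, 0.0002], 0], [[0, 0, 0.0002], 0]]}}

```text
clock: 27.05
tool_pos: [0.4976, -0.0896, 0.028]
orientation: [180.0, 0.0, -177.5]
force: [-2.0, 4.1, 6.6]
opening: 0.0005
```

Emit:
{"op": "jog_arm", "data": {"deltas": [[[0, 0, -0.004], 0], [[-0.02, -0.015, -0.005], 0], [[-0.0424, -0.0315, -0.005], 0], [[-0.0424, -0.0315, -0.003], 0], [[-0.0424, -0.0315, -0.0012], 0], [[-0.0424, -0.0315, -0.0006], 0], [[-0.0424, -0.0315, -0.0003], 0], [[-0.0424, -0.0315, -0.0003], 0]]}}

```text
clock: 27.85
tool_pos: [0.5407, -0.1193, 0.0282]
orientation: [-180.0, -0.0, -177.5]
force: [0.2, -2.7, 2.8]
opening: 0.0002
```

```bash
cat > rd.py <<'E'
from h import *
r=[]
for i in range(6):
    o=ctrl.get_obs();r.append(np.r_[o["tool_pos"]*1e3,o["force"]]);ctrl.snapshot("side")
r=np.array(r);print(o["clock"],r.mean(0).round(3),"sd",r.std(0).round(3),ctrl.get_obs()["joint_pos"][5].round(1))
E
python3 rd.py
```

```text
28.1 [ 540.747 -119.292   28.175   -1.062   -1.655    4.155] sd [0.028 0.017 0.041 0.713 0.649 0.971] -95.4
```

Emit:
{"op": "jog_arm", "data": {"deltas": [[[0, 0, -0.004], 0], [[0, 0.04, -0.005], 0], [[0, 0.085, -0.005], 0], [[0.0013, 0.125, -0.005], 0], [[0.0013, 0.144, -0.005], 0], [[0.0013, 0.144, -0.003], 0], [[0.0013, 0.144, -0.0012], 0], [[0.0013, 0.144, -0.0003], 0], [[0.0013, 0.144, 0], 0], [[0.0013, 0.144, 0], 0]]}}

```text
clock: 29.15
tool_pos: [0.5337, 0.0237, 0.0282]
orientation: [180.0, 0.0, -177.6]
force: [-0.7, 2.0, 3.9]
opening: 0.0006
```

```bash
python3 rd.py
```

```text
29.4 [533.719  23.742  28.117  -1.638   0.81    4.072] sd [0.007 0.023 0.018 0.539 1.111 0.582] -111.2
```

Emit:
{"op": "jog_arm", "data": {"deltas": [[[0, 0, -0.0002], 0], [[0, 0, -0.0002], 0]]}}

```text
clock: 29.65
tool_pos: [0.5337, 0.024, 0.0281]
orientation: [-180.0, -0.0, -177.6]
force: [-0.1, -1.8, 3.1]
opening: 0.0002
```

```bash
python3 rd.py
```

```text
29.9 [ 5.33713e+02  2.41900e+01  2.81320e+01 -2.95000e-01 -2.56800e+00
  3.43700e+00] sd [0.025 0.113 0.009 0.336 0.623 0.655] -111.2
```

Emit:
{"op": "jog_arm", "data": {"deltas": [[[0, 0, -0.0002], 0], [[0, 0, -0.0002], 0]]}}

```text
clock: 30.15
tool_pos: [0.5336, 0.0246, 0.0282]
orientation: [180.0, -0.0, -177.5]
force: [0.0, -1.3, 0.9]
opening: 0.0006
```

```bash
python3 rd.py
```

```text
30.4 [ 5.33657e+02  2.46180e+01  2.82250e+01 -2.00000e-01 -6.06000e-01
  8.38000e-01] sd [0.019 0.015 0.016 0.513 0.52  0.515] -111.2
```

Emit:
{"op": "jog_arm", "data": {"deltas": [[[0, 0, -0.01], 0], [[0.02, 0, -0.05], 0], [[0.06, 0, -0.1], 0], [[0.09, 0, -0.15], 0], [[0.09, 0, -0.15], 0], [[0.09, 0, -0.15], 0]]}}

```text
clock: 31.05
tool_pos: [0.4441, 0.021, 0.1825]
orientation: [179.8, 0.4, -177.5]
force: [-0.1, 0.8, -0.2]
opening: 0.0003
```

```bash
python3 - <<'E'
from h import *
o=ctrl.get_obs();print(o["clock"],o["tool_pos"],o["force"].round(2))
im=ctrl.snapshot("side");cv2.imwrite("pics/s8.png",cv2.resize(im[120:320,150:410,::-1],(780,600),interpolation=2))
E
```

```text
31.05 [0.44410301 0.02100884 0.1824674 ] [-0.08  0.84 -0.19]
```

View pics/s8.png

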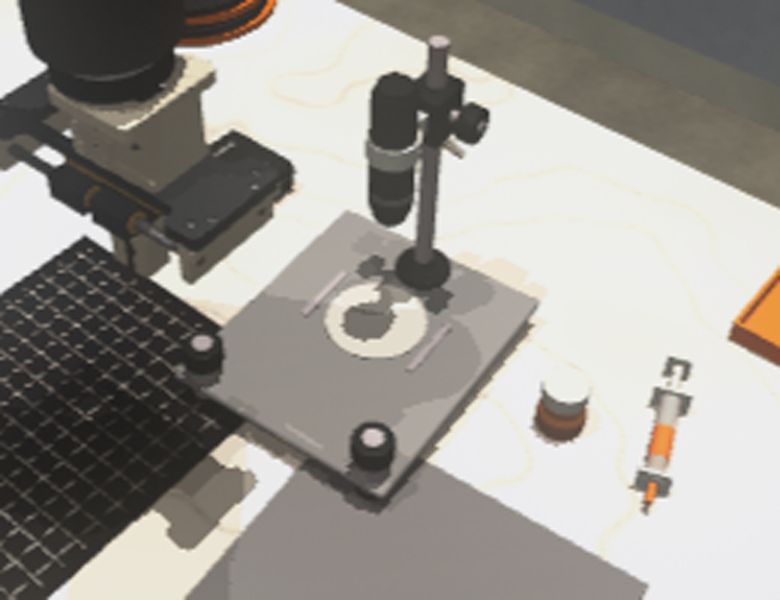

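```bash
python3 - <<'E'
from h import *
im=ctrl.snapshot("top");a=im[100:300,170:430,::-1];b=cv2.imread("pics/top0.png")[100:300,170:430]
cv2.imwrite("pics/t8.png",cv2.resize(np.hstack([b,a]),(800,308),interpolation=2))
cv2.imwrite("pics/t9.png",cv2.resize(a,(780,600),interpolation=2))
for q in ("knob_left_grip","knob_right_grip","stand","flux_jar","screwdriver_case"):
    for f,bb in boxes(q,"top"): print(q,f,bb.round(1))
E
```

```text
knob_left_grip 0.55 [257.4 249.8  10.9  14.9]
knob_right_grip 0.63 [334.3 239.7  13.9  17.4]
stand 0.66 [242.6 125.7 106.7 139.5]
flux_jar 0.91 [358.9 171.   23.4  17.9]
screwdriver_case 0.97 [167.7 147.1  42.5  65. ]
```

View pics/t9.png

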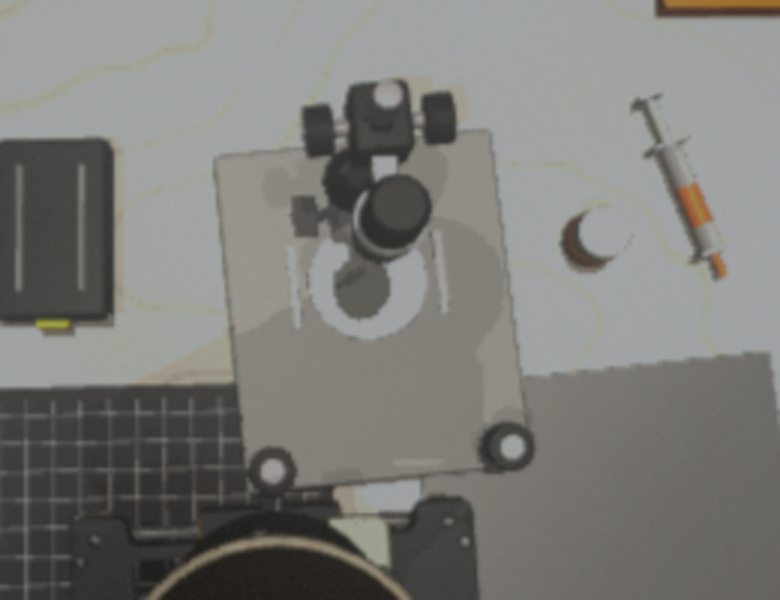

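```bash
python3 -c "
from plant import ctrl
print(ctrl.close_job())"
```

```text
the job is handed in; nothing more can be done
None
```

The plate is level and all four feet should be carrying load. However, I dragged the front of the stand about 8–9 mm to the right while checking it. I handed the job in at about 31 s with the robot clear of everything.

**What I did:** I touched the bench and both mats with the closed fingers. The left mat is about 1.4 mm high and the right about 4.4 mm. I then wound the right screw about 108° and the left about 240°, let go, and touched the plate to check it.

**Level:** With about 4 N at y ±72 mm, the plate read 28.12 mm on the left and 28.18 mm on the right. Both are within about 0.2 mm of level.

**Feet:** The left front corner gave a steady 0.036 mm per N between about 0.8 and 4 N, so that foot is bearing and the corner does not rock. My estimate is that the left front foot carries about 0.5–1 N less than the right. I did not trim this, because regripping the knob risked moving the stand again. I did not probe the rear of the plate or press on the corners themselves.

**What went wrong:** The "do not shove" instruction was not fully met. Comparing the first and last camera pictures, the front of the stand slid to the right and turned about 2° around its rear feet. The side picture from just after winding shows it still in place, so my plate checks caused it, most likely by moving sideways before the fingers had lifted clear. Both front feet are still on their mats. I left it there, since pushing it back would have been another shove.

The bystanders showed no movement in the final pictures.

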